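# Turn the cracked heel housing sole up in the strip-down stop

## Task

The cracked heel housing is to be stripped for its screws: turn it over a quarter turn at a time, first setting it down on an end or a side and letting go of it, then taking it afresh and tipping it on, until its open sole with the four screw posts looks straight up. Leave it lying flat on the steel strip-down plate, pushed home into the corner of the angle stop, a long side flush against the long rail and an end flush against the short rail. Do not drop it, and leave the other parts on the counter where they lie.

Things in the scene. Friction and masses are not known exactly. Their poses are not given: they have to be found in the camera images.
- heel_housing: cracked heel housing, a boxy shell of plain grey plastic, 66 mm long (own x, +x to the front), 50 wide (own y), 52 high (own z), about 0.3 kg, centre of mass near the middle. Starts standing on its open sole (-z face), closed top up, its x 1.2 to 2.5 rad from world +x. Origin: centre of the sole face. Best held across the plain cheeks (+y, -y), 50 mm apart; it rests stably on any face
- housing_centre (a point): middle of the housing's block, 26 mm from the sole, axes as the housing. Faces: top +z closed with a black inlay; rear -x with a round screw; front +x with a jaw slot 40 x 16 mm; left cheek +y with a crack line and a 12 mm corner broken out at top rear; sole -z hollow, with four screw posts and a steel barrel inside
- strip_plate: dark steel strip-down plate fixed on the counter, 160 (own x) x 200 (own y) x 8 mm, with an L-shaped stop of two bright rails 10 mm thick, 14 mm high above the plate: long rail along y, inner face at x = +45, from y = -75 to +60; short rail along x, inner face at y = -70, from x = -17 to +45. Origin: centre of the underside; yaw within 0.2 rad of world
- stop_corner (a point): inner corner of the stop on the plate's top face, 8 mm above the counter, at (45, -70, 8) mm of the plate, axes as the plate: +x into the long rail, -y into the short rail. The housing belongs on its -x, +y side, length along y: its middle then lies 25 mm before the long rail, 33 mm from the short rail, 26 mm above the plate
- toe_cup: bystander: red plastic toe cup, 58 x 60 mm, 36 mm high; origin at the centre of its underside
- drill_guide: bystander: flat brass drill guide with five holes, 90 x 44 mm, 14 mm high; origin at the centre of its underside
- ski_brake_a: bystander: steel ski brake, a small plate with two wire arms ending in black feet, about 120 mm long (own x), 58 mm wide, 16 mm high; origin on its underside near the plate's front edge
- ski_brake_b: bystander: second ski brake, same as the first
- screwdriver: bystander: screwdriver with a black handle, lying
- screw_cup: bystander: open steel cup, 64 mm across, 38 mm high; origin at the centre of its underside
- heel_lever: bystander: black plastic heel lever, 63 x 32 mm, 15 mm high; origin at the centre of its underside
Mind the look-alikes: they are no part of the job. Leave any blue or green look-alike of the heel_housing alone.

How it is judged:
By the outcome, as a careful person would: the job done as asked, in the order asked, and still so for the second after the job is handed in, with the robot touching nothing.
It also fails if it takes over 67 s, if anything falls off the work surface, if the arm or the gripper's body presses on something with over 40 N, if the wrist force passes 120 N, or if a joint passes its speed limit or range.

## Robot

A 6-joint arm with a two-finger parallel gripper is mounted at the origin on the work surface. World frame = base frame: x ahead of the robot, y to its left, z up, the work surface at z = 0. Lengths are in m, angles in rad, forces in N, time in s.
With the tool pointing down it reaches from about 0.375 to 0.9 m from the base axis. Payload 3.1 kg.
Tool frame: the origin (TCP) lies between the finger pads; the fingertips stand 22 mm ahead of it and the grasp point (between the pads) lies 3 mm ahead of it; z points along the fingers, y is the line along which they close (so a half turn about z gives the same grasp; the last joint's range is limited). The gripper opens to 87 mm and grips with 3 to 60 N. Pads are 19 mm wide; open, the fingers measure 117 mm over their backs; the gripper's body (75 mm by 190 mm) begins 51 mm behind the grasp point.
Start: joints at [0.939, 0.527, 1.433, -0, 1.181, -0.178], TCP at [0.274, 0.562, 0.245] pointing down, gripper open.
Joint ranges: [-3.08, 3.08], [-0.75, 2.2], [0.22, 2.44], [-1.43, 4.57], [0, 2.65], [-2.85, 2.85]. Speed limits (rad/s): [2.79, 2.79, 3.14, 3.14, 3.14, 3.14].

## Interface

Orientations are given as a unit quaternion [x, y, z, w].
In Python, from rig import get_obs, camera, get_calibration, hand_in, cut_out gives the robot as it stands.
- The arm moves only by the shell command python3 -m inch 'ROWS' [OPENING] [FORCE]. ROWS is JSON, one flat list of numbers, 6 for each row, row after row: the shift along the tool's x, y, z scaled (see below), then the turn, a rotation vector about the tool's x, y, z scaled (see below). A call has 1 to 20 rows; each row is the pose to reach, as a shift and turn from the pose commanded when the call began, along the tool's axes at that moment; what a row does not reach only later rows make up. The controller multiplies each number of a shift by 0.08 m and each number of a turn by 90 degrees. A row lasts 1/12 s, in which the tool goes at most 41.7 mm and 7.16 degrees, less where a joint would pass 70% of its speed; a pose out of reach is approached as far as the arm can. A call with a number of a shift or a turn outside -1 to 1 is refused whole. A call with a gripper value outside its range is refused whole. OPENING is the finger opening in mm, from 0 to 87, set as the call begins (- or left out, the last holds). The fingers move at their own pace and stop on an object; FORCE is the grip in N (left out, the last holds). Time passes only in rows, so rows that repeat a pose let the fingers close. It gives the time, the measured TCP pose, the force, the opening and the grip force at its end, in the units of the state.
- get_obs(): the state, without advancing time (a new reading comes with each control period).
- camera(name): name is "scene" or "top" or "wrist"; returns the picture (384x512x3 uint8, red, green, blue); there is no depth.
- get_calibration(name): a dict with "vertical_fov" (degrees; the focal length in pixels is half the picture's height over the tangent of half this angle, whatever the lens; pixels are square), "cx", "cy" (the principal point, pixels), "T" (4x4, takes a point from camera to world coordinates). Camera axes: x right, y down, z forward; pixel columns grow to the right and rows downward; lengths in m; the calibration is good to about 2 mm. A picture is of the moment at which its call begins: read the wrist's pose just before it. get_calibration takes no time and is no camera call; for the wrist camera it gives the pose at the moment of the call.
- hand_in(): hands the job in; it is judged then, once.
Trained networks look in the newest picture that a camera, given by its name, has taken for a name from the list of things; names that differ only in an ending like _2 or _b are one class to them, and where a whole thing is asked for, a point or a joint stands for the part that bears it (a point fixed in the world has none). Each returns a list of dicts, best first, with "conf" (0 to 1); they miss things now and then, are a little off and sometimes report something else, mostly with a low value. They report only what shows in the picture. A call takes as long as a camera call. They do not tell look-alikes from the thing itself.
- cut_out(camera, thing): "region" (384x512 bool, what is visible of it) and "bbox" ([left, top, right, bottom] in pixels, round what is visible of it).
The state is a dict: "time": time; "q": joint angles; "joint_velocities": joint speeds; "joint_torque": joint torques, N m; "position": TCP position; "tool_rot": TCP orientation; "ft_force": force on the tool from outside, world axes, zero at the start; "moment": the same for the moment, N m; "grip_width": finger opening in m; "grip_force": force on a finger pad.
Only numpy, scipy, OpenCV 4.12 (cv2) and the standard library are available. Lean on these libraries where they do the work, as an engineer would, in place of code of your own. Each camera call takes 0.05 s, during which the arm holds its last target. There are 200 camera calls.

## Working session

There is one attempt and no reset: what is moved stays moved. The work goes in short steps, Python scripts to look and compute and a shell command to move; the robot and the scene stay as the last step left them, time stands still between calls to the robot, and variables do not carry over. Pictures are saved under pics/ and viewed, at most 10 in all, crops included, and the job is handed in when it is done.

```bash
ls; mkdir -p pics; python3 - <<'E'
from rig import *
import cv2,numpy as np
for n in ["scene","top"]:
    im=camera(n); cv2.imwrite(f"pics/{n}0.png",im[:,:,::-1])
    c=get_calibration(n); print(n,c["vertical_fov"],c["cx"],c["cy"],np.round(c["T"],3).tolist())
    for t in ["heel_housing","strip_plate"]:
        for d in cut_out(n,t): print(n,t,round(d["conf"],2),d["bbox"])
a=cv2.imread("pics/top0.png");b=cv2.imread("pics/scene0.png")
o=get_obs();print(o["time"],o["position"],o["tool_rot"])
E
```

```text
pics
scene 51.06386209523268 245.1316337689966 193.20293295926308 [[0.312, 0.768, -0.56, 1.145], [0.95, -0.252, 0.184, -0.209], [0.0, -0.589, -0.808, 0.946], [0.0, 0.0, 0.0, 1.0]]
scene heel_housing 0.95 [328.1, 146.4, 354.1, 172.0]
scene heel_housing 0.86 [368.7, 132.5, 389.5, 159.1]
scene heel_housing 0.7 [303.0, 172.0, 330.3, 206.3]
scene heel_housing 0.56 [318.0, 111.3, 343.5, 136.7]
scene strip_plate 0.97 [150.5, 188.7, 228.0, 246.0]
top 51.084302648882414 255.57511195646367 183.69284430438785 [[-0.008, -0.983, 0.185, 0.328], [-1.0, 0.007, -0.011, 0.02], [0.009, -0.185, -0.983, 1.098], [0.0, 0.0, 0.0, 1.0]]
top heel_housing 0.97 [124.6, 192.5, 164.2, 222.2]
top heel_housing 0.74 [116.9, 242.6, 139.3, 271.4]
top heel_housing 0.6 [73.1, 200.1, 106.2, 227.7]
top heel_housing 0.59 [172.6, 158.6, 198.4, 185.4]
top strip_plate 0.6 [276.6, 157.9, 357.2, 225.7]
0.3 [0.27381845 0.56156758 0.24417057] [ 2.24953898e-01  9.74369328e-01 -3.63884810e-04 -1.58392811e-04]
```

View pics/top0.png

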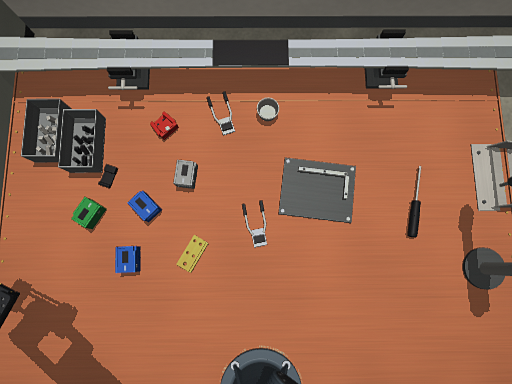

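View pics/scene0.png

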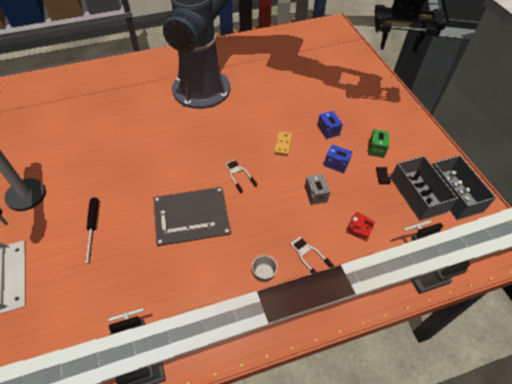

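The top view shows the grey housing at (186,173), blue and green look-alikes at lower left, and the plate at (317,190) with its stop rails toward the far right. I'll fit box silhouettes to get the poses.

```bash
cat > h.py <<'E'
from rig import *
import cv2,numpy as np
from scipy.optimize import minimize
from scipy.spatial.transform import Rotation as R
def proj(cal,P):
    T=np.array(cal["T"]); p=(np.atleast_2d(P)-T[:3,3])@T[:3,:3]
    f=192/np.tan(np.radians(cal["vertical_fov"]/2))
    return p[:,:2]/p[:,2:]*f+[cal["cx"],cal["cy"]]
def ray(cal,uv,z):
    T=np.array(cal["T"]); f=192/np.tan(np.radians(cal["vertical_fov"]/2))
    d=T[:3,:3]@np.array([(uv[0]-cal["cx"])/f,(uv[1]-cal["cy"])/f,1]); return T[:3,3]+d*(z-T[2,3])/d[2]
def hullmask(cal,x,y,yaw,dims,z0,S=4):
    c=np.array([[a,b,k] for a in(-.5,.5) for b in(-.5,.5) for k in(0,1)])*dims
    P=R.from_euler('z',yaw).apply(c)+[x,y,z0]
    h=cv2.convexHull(((proj(cal,P)+.5)*S*16).astype(np.int32))
    m=np.zeros((384*S,512*S),np.uint8); cv2.fillConvexPoly(m,h,255,shift=4)
    return cv2.resize(m,(512,384),interpolation=cv2.INTER_AREA)/255.
def fit(views,x0,y0,yaws,dims,z0):
    """views: list of (cal, region)"""
    dims=np.array(dims)
    def cost(p):
        s=0
        for cal,reg in views:
            m=hullmask(cal,p[0],p[1],p[2],dims,z0); s+=np.abs(m-reg).sum()/reg.sum()
        return s/len(views)
    best=None
    for w in yaws:
        r=minimize(cost,[x0,y0,w],method='Nelder-Mead',options=dict(initial_simplex=np.array([[x0,y0,w],[x0+.01,y0,w],[x0,y0+.01,w],[x0,y0,w+.2]]),xatol=2e-4,fatol=1e-4,maxiter=90))
        if best is None or r.fun<best.fun: best=r
    return best.x,best.fun
def pick(cam,thing,uv):
    L=cut_out(cam,thing)
    if not L: return None
    c=lambda d:np.hypot((d["bbox"][0]+d["bbox"][2])/2-uv[0],(d["bbox"][1]+d["bbox"][3])/2-uv[1])
    d=min(L,key=c); print(cam,thing,round(d["conf"],2),np.round(d["bbox"]),round(c(d)))
    return d["region"].astype(float)
def rows(pos,rot):
    """row numbers to bring TCP to world pos, rotation rot (3x3 or Rotation), from measured pose"""
    o=get_obs(); q=R.from_quat(o["tool_rot"]); r=rot if isinstance(rot,R) else R.from_matrix(rot)
    s=q.inv().apply(np.array(pos)-o["position"])/.08; t=(q.inv()*r).as_rotvec()/(np.pi/2)
    print("shift",np.round(s,3),"turn",np.round(t,3),"pos",np.round(o["position"],4),"t",round(o["time"],2))
def tool(yhat,tilt=0):
    """tool with closing axis y=yhat (horizontal, world yaw angle), pointing down, then tilted about its own y by tilt"""
    y=np.array([np.cos(yhat),np.sin(yhat),0]); z=np.array([0,0,-1.]); x=np.cross(y,z)
    return R.from_matrix(np.c_[x,y,z])*R.from_euler('y',tilt)
E
python3 - <<'E'
from h import *
v=[];p=[]
for n,uv,pu in [("top",(186,172),(317,190)),("scene",(317,189),(190,216))]:
    camera(n);c=get_calibration(n)
    v.append((c,pick(n,"heel_housing",uv)));p.append((c,pick(n,"strip_plate",pu)))
a=ray(v[0][0],(186,173),.03);b=ray(p[0][0],(317,190),.008)
print("rough",a,b)
for V in ([v[0]],[v[1]],v): print("housing",fit(V,a[0],a[1],[1.2,1.6,2.0,2.4],[.066,.05,.052],0))
for V in ([p[0]],[p[1]],p): print("plate",fit(V,b[0],b[1],[-.1,.1],[.16,.2,.008],0))
o=get_obs();print(R.from_quat(o["tool_rot"]).as_matrix().round(2),o["time"]); print(np.round(get_calibration("wrist")["T"],3))
E
```

```text
top heel_housing 0.61 [171. 159. 200. 188.] 2
top strip_plate 0.83 [282. 157. 357. 226.] 3
scene heel_housing 0.67 [306. 172. 327. 204.] 1
scene strip_plate 0.87 [151. 185. 228. 249.] 1
rough [0.56023045 0.19710032 0.03      ] [ 0.51477208 -0.16085991  0.008     ]
housing (array([0.55889498, 0.19873885, 3.02381832]), np.float64(0.044961693286586155))
housing (array([0.55783138, 0.19917743, 3.01944245]), np.float64(0.050618107859026915))
housing (array([0.55838106, 0.19876802, 3.02408043]), np.float64(0.04942918756262474))
plate (array([ 0.5178139 , -0.16148684, -0.13216707]), np.float64(0.02323258269829038))
plate (array([ 0.51614193, -0.16191853, -0.13132147]), np.float64(0.020584162770619186))
plate (array([ 0.51711696, -0.16178033, -0.12946868]), np.float64(0.02504442304416667))
[[-0.9   0.44  0.  ]
 [ 0.44  0.9  -0.  ]
 [-0.   -0.   -1.  ]] 0.6
[[ 0.439  0.871  0.222  0.215]
 [ 0.899 -0.425 -0.108  0.592]
 [ 0.     0.247 -0.969  0.385]
 [ 0.     0.     0.     1.   ]]
```

```bash
r='-1,-0.57,0,0,0,0'; python3 -m inch '[-1,-0.57,0,0,0,0,-1,-0.57,0,0,0,0,-1,-0.57,0,0,0,0]'; python3 -m inch '[-1,-0.57,0,0,0,0,-1,-0.57,0,0,0,0,-1,-0.57,0,0,0,0]';python3 -m inch '[-1,-0.57,0,0,0,0,-1,-0.57,0,0,0,0,-1,-0.57,0,0,0,0]';python3 -m inch '[-1,-0.57,0,0,0,0,-1,-0.57,0,0,0,0,-1,-0.57,0,0,0,0]'
python3 - <<'E'
from h import *
c=get_calibration("wrist");im=camera("wrist");cv2.imwrite("pics/w1.png",im[:,:,::-1])
uv=proj(c,[.558,.199,.03])[0];print(uv)
v=[(c,pick("wrist","heel_housing",uv))]
for w in (1.45,3.02,1.2,2.4): print(fit(v,.558,.199,[w],[.066,.05,.052],0))
E
```

```text
time: 0.85
position: [0.3281, 0.4818, 0.2443]
tool_rot: [0.226, 0.974, -0.002, 0.001]
ft_force: [-1.0, -1.6, -0.8]
grip_width: 0.0871
grip_force: 0.0
time: 1.1
position: [0.3805, 0.4058, 0.2447]
tool_rot: [0.227, 0.974, -0.001, 0.001]
ft_force: [0.0, 0.3, 0.7]
grip_width: 0.0871
grip_force: 0.0
time: 1.35
position: [0.4329, 0.3301, 0.2448]
tool_rot: [0.227, 0.974, -0.0, 0.001]
ft_force: [-0.5, 0.4, -0.7]
grip_width: 0.0871
grip_force: 0.0
time: 1.6
position: [0.4852, 0.2542, 0.2449]
tool_rot: [0.227, 0.974, -0.0, 0.002]
ft_force: [0.3, -0.1, -0.1]
grip_width: 0.087
grip_force: 0.0
[241.35628851 241.45619379]
wrist heel_housing 0.94 [214. 208. 263. 274.] 3
(array([0.55597787, 0.19560977, 2.69990571]), np.float64(1.3697851836980526))
(array([0.55807949, 0.19771981, 2.89315664]), np.float64(1.3761460215485513))
(array([0.54446528, 0.2063704 , 1.21813291]), np.float64(1.5881516429097235))
(array([0.55579305, 0.1954559 , 2.69141647]), np.float64(1.3710031452854181))
```

View pics/w1.png

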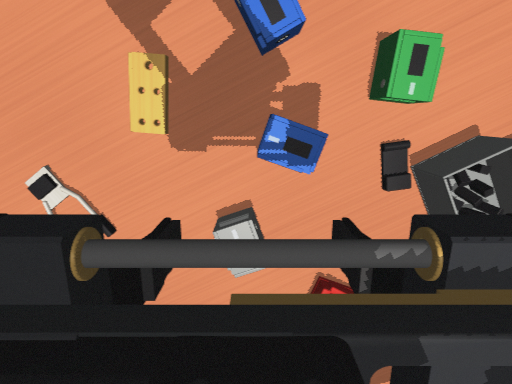

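The grey housing at (240,240) is half hidden behind the gripper, so I'm moving the tool along -x to see it whole.

```bash
python3 -m inch '[-1,0,0,0,0,0,-1,0,0,0,0,0,-1,0,0,0,0,0]'; python3 -m inch '[-0.3,0.3,0,0,0,0,-0.3,0.3,0,0,0,0,-0.3,0.3,0,0,0,0]' | head -2
python3 - <<'E'
from h import *
c=get_calibration("wrist");im=camera("wrist")
uv=proj(c,[.558,.199,.03])[0];print(uv)
r=pick("wrist","heel_housing",uv);v=[(c,r)]
res=[]
for w in (1.45,3.02,1.2,2.4): res.append(fit(v,.558,.199,[w],[.066,.05,.052],0)); print(res[-1])
p=min(res,key=lambda a:a[1])[0]
o=im[:,:,::-1].copy()
m=(hullmask(c,*p,np.array([.066,.05,.052]),0)>.5).astype(np.uint8)
k,_=cv2.findContours(m,0,1);cv2.drawContours(o,k,-1,(0,255,255),1)
k,_=cv2.findContours(r.astype(np.uint8),0,1);cv2.drawContours(o,k,-1,(255,0,255),1)
u,w=map(int,uv);o=o[max(0,w-80):w+80,max(0,u-100):u+100]
cv2.imwrite("pics/w2.png",cv2.resize(o,None,fx=3,fy=3))
E
```

```text
time: 1.95
position: [0.5594, 0.2219, 0.2451]
tool_rot: [0.226, 0.974, 0.001, 0.004]
ft_force: [1.0, 1.4, 0.5]
grip_width: 0.0868
grip_force: 0.0
time: 2.2
position: [0.5855, 0.2356, 0.2441]
[217.15067883 165.99770684]
wrist heel_housing 0.73 [185. 133. 249. 202.] 1
(array([0.56071958, 0.19938632, 1.08427596]), np.float64(0.31493255261864717))
(array([0.55907576, 0.19951812, 3.02526776]), np.float64(0.035302423122443465))
(array([0.56066609, 0.19941899, 1.08610734]), np.float64(0.314712457520954))
(array([0.559159  , 0.19951705, 3.02227873]), np.float64(0.035163998532699345))
```

View pics/w2.png

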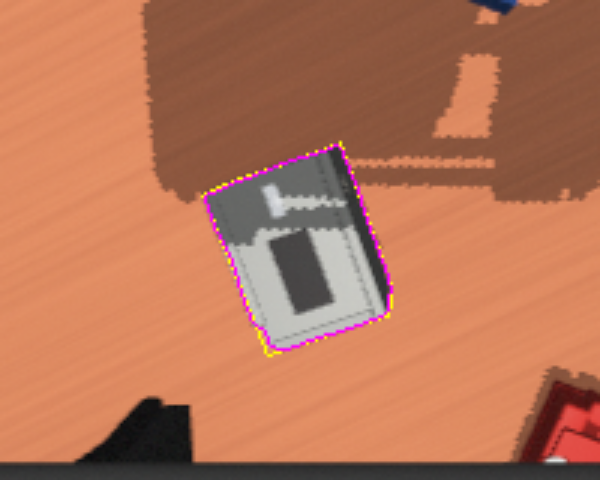

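The yellow fit (centre 0.559, 0.1995, length axis at 3.02 rad) follows the housing outline closely, and the broken corner is at lower left (268,350 in the crop). Plan: grasp with the tool tilted +45°, carry to the free spot between the housing and the plate, turn to -45°, set down. I'll do that twice.

```bash
python3 - <<'E'
from h import *
c=np.array([.559,.1995,.026]); T=tool(1.452,np.pi/4); z=T.as_matrix()[:,2]; print(z)
rows(c-z*.098,T)
E
```

```text
[-0.7021231   0.08380425 -0.70710678]
shift [-0.735 -0.251  1.861] turn [ 0.083  0.494 -0.201] pos [0.584  0.235  0.2442] t 2.3
```

```bash
python3 -m inch '[-0.735,-0.25,0.9,0.083,0.494,-0.201,-0.735,-0.25,0.9,0.083,0.494,-0.201,-0.735,-0.25,0.9,0.083,0.494,-0.201,-0.735,-0.25,0.9,0.083,0.494,-0.201,-0.735,-0.25,0.9,0.083,0.494,-0.201,-0.735,-0.25,0.9,0.083,0.494,-0.201,-0.735,-0.25,0.9,0.083,0.494,-0.201,-0.735,-0.25,0.9,0.083,0.494,-0.201,-0.735,-0.25,0.9,0.083,0.494,-0.201]' 87 25; python3 - <<'E'
from h import *
c=np.array([.559,.1995,.026]); T=tool(1.452,np.pi/4); z=T.as_matrix()[:,2]
rows(c-z*.098,T)
E
```

```text
time: 3.05
position: [0.6288, 0.1904, 0.1708]
tool_rot: [0.056, 0.922, 0.023, -0.382]
ft_force: [-0.0, 0.5, 0.7]
grip_width: 0.0874
grip_force: 0.0
shift [-0.658  0.01   0.677] turn [ 0.     0.    -0.001] pos [0.6288 0.1904 0.1708] t 3.05
```

```bash
python3 -m inch '[-0.658,0.01,0.677,0,0,0,-0.658,0.01,0.677,0,0,0,-0.658,0.01,0.677,0,0,0]'|head -2; python3 -m inch '[0,0,0.35,0,0,0,0,0,0.7,0,0,0,0,0,0.9,0,0,0]'|head -4;  python3 - <<'E'
from h import *
c=np.array([.559,.1995,.026]); T=tool(1.452,np.pi/4); z=T.as_matrix()[:,2]
rows(c-z*.003,T)
E
```

```text
time: 3.3
position: [0.6246, 0.1911, 0.0923]
time: 3.55
position: [0.5762, 0.1976, 0.0478]
tool_rot: [0.056, 0.923, 0.023, -0.381]
ft_force: [0.7, 0.6, -0.8]
shift [-0.04  -0.001  0.308] turn [ 0.     0.001 -0.001] pos [0.5762 0.1976 0.0478] t 3.55
```

```bash
python3 -m inch '[-0.04,0,0.308,0,0,0,-0.04,0,0.308,0,0,0]'|head -4; python3 -m inch '[0,0,0,0,0,0,0,0,0,0,0,0,0,0,0,0,0,0,0,0,0,0,0,0,0,0,0,0,0,0,0,0,0,0,0,0,0,0,0,0,0,0]' 40 25;  python3 - <<'E'
from h import *
T=tool(1.452,np.pi/4)
print(get_obs()["q"].round(2))
p=get_obs()["position"];rows(p+[0,0,.07],T)
E
```

```text
time: 3.72
position: [0.5592, 0.1994, 0.027]
tool_rot: [0.055, 0.922, 0.022, -0.384]
ft_force: [-1.6, -0.3, -0.5]
time: 4.3
position: [0.5638, 0.1981, 0.0266]
tool_rot: [0.056, 0.923, 0.023, -0.381]
ft_force: [0.7, -1.7, 0.8]
grip_width: 0.05
grip_force: 25.0
[ 0.08  1.09  1.1   0.14  1.72 -1.4 ]
shift [ 0.617 -0.001 -0.62 ] turn [ 0.     0.002 -0.001] pos [0.5638 0.1981 0.0266] t 4.3
```

```bash
python3 -m inch '[0.3,0,-0.3,0,0,0,0.617,0,-0.617,0,0,0,0.617,0,-0.617,0,0,0]'|head -2; python3 -m inch '[0,-0.6,0,0,-0.5,0,0,-1,0,0,-1,0,0,-1,0,0,-1,0,0,-1,0,0,-1,0,0,-1,0,0,-1,0,0,-1,0,0,-1,0,0,-1,0,0,-1,0,0,-1,0,0,-1,0,0,-1,0,0,-1,0,0,-1,0,0,-1,0,0,-1,0,0,-1,0,0,-1,0,0,-1,0,0,-1,0,0,-1,0]';  python3 - <<'E'
from h import *
o=get_obs()
print(o["q"].round(2))
R0=R.from_quat(o["tool_rot"]); print(R0.as_matrix().round(3))
T=tool(1.452,-np.pi/4)
c=o["position"]+.003*R0.as_matrix()[:,2]; print(c)
im=camera("scene");cv2.imwrite("pics/s1.png",cv2.resize(im[110:260,180:400,::-1],None,fx=3,fy=3))
p=o["position"].copy(); p[2]=.036; rows(p,T)
E
```

```text
time: 4.55
position: [0.5663, 0.1991, 0.1012]
time: 5.63
position: [0.5573, 0.1066, 0.1002]
tool_rot: [0.069, 0.973, -0.046, 0.217]
ft_force: [-0.1, -0.7, -2.9]
grip_width: 0.0501
grip_force: 25.0
[ 0.07  0.63  1.98 -0.92  0.19 -0.48]
[[-0.896  0.154  0.416]
 [ 0.114  0.986 -0.119]
 [-0.429 -0.06  -0.901]]
[0.55859727 0.10626092 0.09745911]
shift [0.346 0.038 0.727] turn [-0.044 -0.217  0.004] pos [0.5573 0.1074 0.1004] t 5.68
```

View pics/s1.png

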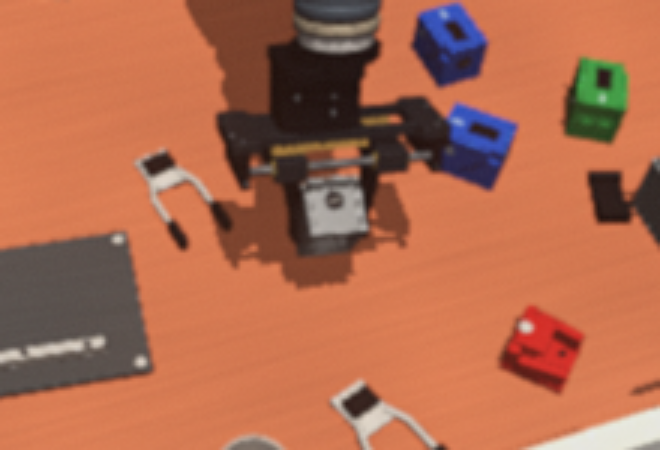

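The tool stopped at -25°, with the wrist near its singularity, because a radial tilt can't go further. The housing is held, with its screw end (335,200) coming up. I'll yaw the tool -90° so the tilt goes sideways, which also matches the plate.

```bash
python3 - <<'E'
from h import *
o=get_obs(); p=o["position"].copy(); p[2]=.11
T=tool(-.12,0); rows(p,T); rows(p,tool(.6,0))
E
```

```text
shift [-0.051 -0.007 -0.108] turn [0.189 0.254 0.969] pos [0.5573 0.1074 0.1004] t 5.68
shift [-0.051 -0.007 -0.108] turn [0.081 0.283 0.52 ] pos [0.5573 0.1074 0.1004] t 5.68
```

```bash
python3 -m inch '[-0.05,0,-0.11,0.189,0.254,0.969,-0.05,0,-0.11,0.189,0.254,0.969,-0.05,0,-0.11,0.189,0.254,0.969,-0.05,0,-0.11,0.189,0.254,0.969,-0.05,0,-0.11,0.189,0.254,0.969,-0.05,0,-0.11,0.189,0.254,0.969,-0.05,0,-0.11,0.189,0.254,0.969,-0.05,0,-0.11,0.189,0.254,0.969,-0.05,0,-0.11,0.189,0.254,0.969,-0.05,0,-0.11,0.189,0.254,0.969,-0.05,0,-0.11,0.189,0.254,0.969,-0.05,0,-0.11,0.189,0.254,0.969,-0.05,0,-0.11,0.189,0.254,0.969,-0.05,0,-0.11,0.189,0.254,0.969,-0.05,0,-0.11,0.189,0.254,0.969]'; python3 - <<'E'
from h import *
o=get_obs(); p=np.array([.557,.107,.11]);print(o["q"].round(2))
T=tool(-.12,-np.pi/4); rows(p,T)
E
```

```text
time: 6.93
position: [0.5584, 0.1076, 0.1103]
tool_rot: [0.747, 0.664, 0.0, -0.001]
ft_force: [0.3, -0.1, -3.5]
grip_width: 0.0494
grip_force: 25.0
[-0.01  0.64  1.69  0.    0.81  0.11]
shift [-0.009 -0.016  0.004] turn [ 0.    -0.501  0.002] pos [0.5584 0.1076 0.1103] t 6.93
```

```bash
python3 -m inch '[0,0,0,0,-0.5,0,0,0,0,0,-0.5,0,0,0,0,0,-0.5,0,0,0,0,0,-0.5,0,0,0,0,0,-0.5,0,0,0,0,0,-0.5,0,0,0,0,0,-0.5,0,0,0,0,0,-0.5,0,0,0,0,0,-0.5,0]'; python3 - <<'E'
from h import *
o=get_obs(); p=np.array([.557,.107,.043]);print(o["q"].round(2))
T=tool(-.12,-np.pi/4); rows(p,T)
E
```

```text
time: 7.68
position: [0.5579, 0.1089, 0.1097]
tool_rot: [0.69, 0.615, -0.286, 0.253]
ft_force: [0.5, 0.2, -3.1]
grip_width: 0.0498
grip_force: 25.0
[ 0.32  0.85  1.48 -0.73  1.3   0.81]
shift [ 0.57  -0.006  0.608] turn [ 0.    -0.002  0.003] pos [0.5579 0.1089 0.1097] t 7.68
```

```bash
python3 -m inch '[0.3,0,0.31,0,0,0,0.57,0,0.59,0,0,0,0.58,0,0.6,0,0,0,0.58,0,0.6,0,0,0]'; python3 -m inch '[0.02,0,0.02,0,0,0,0.035,0,0.035,0,0,0,0.035,0,0.035,0,0,0]'; python3 - <<'E'
from h import *
o=get_obs(); 
im=camera("scene");cv2.imwrite("pics/s2.png",cv2.resize(im[130:230,240:380,::-1],None,fx=4,fy=4,interpolation=cv2.INTER_CUBIC))
c=get_calibration("scene"); print(proj(c,[.557,.107,.033])[0])
E
```

```text
time: 8.02
position: [0.5577, 0.1057, 0.0439]
tool_rot: [0.691, 0.613, -0.287, 0.253]
ft_force: [-0.3, 1.1, -3.1]
grip_width: 0.0499
grip_force: 25.0
time: 8.27
position: [0.5589, 0.1066, 0.0416]
tool_rot: [0.692, 0.613, -0.285, 0.254]
ft_force: [-0.5, -0.1, -4.3]
grip_width: 0.0497
grip_force: 25.0
[286.9004533  195.63765941]
```

View pics/s2.png

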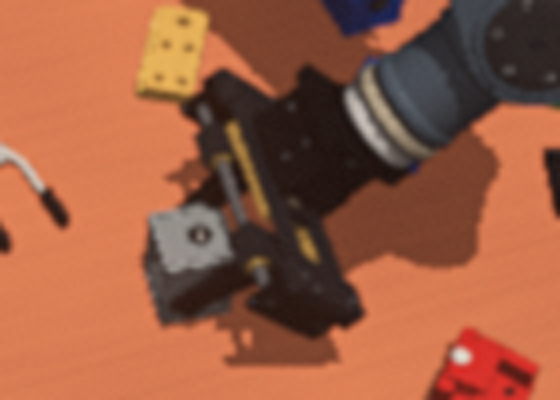

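The housing is upright with its screw end (200,235) looking up, just above the counter. I'm lowering it to contact.

```bash
python3 -m inch '[0.009,0,0.009,0,0,0,0.018,0,0.018,0,0,0,0.018,0,0.018,0,0,0]'|sed -n 2,4p; python3 -m inch '[0.009,0,0.009,0,0,0,0.018,0,0.018,0,0,0,0.018,0,0.018,0,0,0]'|sed -n 2,4p
```

```text
position: [0.5588, 0.1068, 0.0392]
tool_rot: [0.691, 0.613, -0.286, 0.254]
ft_force: [0.4, 1.8, 1.5]
position: [0.5588, 0.1068, 0.0392]
tool_rot: [0.691, 0.612, -0.287, 0.255]
ft_force: [-2.0, 4.4, 9.9]
```

```bash
python3 -m inch '[-0.009,0,-0.009,0,0,0,-0.009,0,-0.009,0,0,0,-0.009,0,-0.009,0,0,0,-0.009,0,-0.009,0,0,0]' 75|tail -2; python3 -m inch '[0,0,-0.4,0,0,0,0,0,-0.8,0,0,0,0,0,-1,0,0,0,0,0,-1,0,0,0]'; python3 - <<'E'
from h import *
c=get_calibration("wrist"); camera("wrist")
uv=proj(c,[.5587,.106,.033])[0]; r=pick("wrist","heel_housing",uv); v=[(c,r)]
camera("top"); ct=get_calibration("top"); rt=pick("top","heel_housing",proj(ct,[.5587,.106,.033])[0])
# standing on end: footprint 52 (along -y dir) x 50, height 66
for V in ([v[0]],[(ct,rt)]):
  if V[0][1] is not None: print(fit(V,.5587,.106,[1.45],[.052,.05,.066],0))
T=tool(-.12,0); rows([.557,.10,.16],T)
E
```

```text
grip_width: 0.0686
grip_force: 0.0
time: 9.48
position: [0.5674, 0.1654, 0.0961]
tool_rot: [0.692, 0.613, -0.283, 0.255]
ft_force: [-0.3, 0.8, -0.6]
grip_width: 0.0748
grip_force: 0.0
wrist heel_housing 0.56 [220. 147. 291. 237.] 10
top heel_housing 0.92 [208. 161. 232. 183.] 2
(array([0.5597275 , 0.10655951, 1.43542107]), np.float64(0.172792184087267))
(array([0.56172104, 0.10620162, 1.55756914]), np.float64(0.14493501788706242))
shift [-1.144  0.003 -0.048] turn [-0.002  0.501  0.   ] pos [0.5641 0.1615 0.0925] t 9.68
```

```bash
python3 -m inch '[-0.2,0,-0.4,0,0,0,-0.6,0,-0.8,0,0.1,0,-1,0,-0.8,0,0.5,0,-1,0,-0.8,0,0.5,0,-1,0,-0.8,0,0.5,0,-1,0,-0.8,0,0.5,0,-1,0,-0.8,0,0.5,0,-1,0,-0.8,0,0.5,0,-1,0,-0.8,0,0.5,0]'|head -3; python3 - <<'E'
from h import *
c=np.array([.559,.106,.033]);T=tool(-.125,np.pi/4); z=T.as_matrix()[:,2]
rows(c-z*.098,T)
print(get_obs()["q"].round(2))
E
```

```text
time: 10.43
position: [0.5626, 0.148, 0.1946]
tool_rot: [0.75, 0.661, -0.001, -0.001]
shift [-1.393  0.025  1.154] turn [-0.001  0.5   -0.001] pos [0.5626 0.148  0.1946] t 10.43
[0.07 0.53 1.59 0.   1.02 0.19]
```

```bash
python3 -m inch '[-1,0.02,0.15,0,0.5,0,-1,0.02,0.15,0,0.5,0,-1,0.02,0.15,0,0.5,0,-1,0.02,0.15,0,0.5,0,-1,0.02,0.15,0,0.5,0,-1,0.02,0.15,0,0.5,0,-1,0.02,0.15,0,0.5,0,-1,0.02,0.15,0,0.5,0]'|head -3; python3 - <<'E'
from h import *
c=np.array([.559,.106,.033]);T=tool(-.125,np.pi/4); z=T.as_matrix()[:,2]
rows(c-z*.098,T); rows(c-z*.003,T)
print(get_obs()["q"].round(2))
E
```

```text
time: 11.1
position: [0.5547, 0.0697, 0.1803]
tool_rot: [0.693, 0.61, 0.285, -0.257]
shift [-0.98   0.003  0.398] turn [-0.004 -0.001 -0.003] pos [0.5547 0.0697 0.1803] t 11.1
shift [-0.982  0.01   1.585] turn [-0.004 -0.001 -0.003] pos [0.5547 0.0697 0.1803] t 11.1
[-0.44  0.64  1.75  0.8   1.2  -0.8 ]
```

```bash
python3 -m inch '[-0.98,0.005,0.4,0,0,0,-0.98,0.005,0.4,0,0,0,-0.98,0.005,0.4,0,0,0,-0.98,0.005,0.4,0,0,0]'|head -2; python3 -m inch '[0,0.005,0.35,0,0,0,0,0.005,0.7,0,0,0,0,0.005,0.9,0,0,0,0,0.005,0.9,0,0,0]'|head -4;  python3 - <<'E'
from h import *
c=np.array([.559,.106,.033]);T=tool(-.125,np.pi/4); z=T.as_matrix()[:,2]
rows(c-z*.003,T)
E
```

```text
time: 11.43
position: [0.551, 0.0404, 0.1036]
time: 11.77
position: [0.5575, 0.0935, 0.0553]
tool_rot: [0.69, 0.614, 0.286, -0.255]
ft_force: [-0.4, -0.2, 0.2]
shift [-0.086  0.     0.271] turn [-0.005 -0.001  0.004] pos [0.5575 0.0935 0.0553] t 11.77
```

```bash
python3 -m inch '[-0.05,0,0.27,0,0,0,-0.05,0,0.27,0,0,0,-0.05,0,0.27,0,0,0,-0.05,0,0.27,0,0,0]'|head -2;  python3 - <<'E'
from h import *
c=np.array([.559,.106,.033]);T=tool(-.125,np.pi/4); z=T.as_matrix()[:,2]
rows(c-z*.003,T)
E
```

```text
time: 12.1
position: [0.561, 0.1017, 0.038]
shift [-0.009 -0.031  0.042] turn [-0.001 -0.     0.003] pos [0.561  0.1017 0.038 ] t 12.1
```

```bash
python3 -m inch '[0,-0.03,0.04,0,0,0,0,-0.03,0.04,0,0,0]' >/dev/null; python3 -m inch '[0,0,0,0,0,0,0,0,0,0,0,0,0,0,0,0,0,0,0,0,0,0,0,0,0,0,0,0,0,0,0,0,0,0,0,0]' 40 25;  python3 - <<'E'
from h import *
pc=np.array([.517,-.162]);w=-.13
P=lambda a,b:pc+[a*np.cos(w)-b*np.sin(w),a*np.sin(w)+b*np.cos(w)]
print("corner",P(.045,-.07),"final",P(.020,-.037),"set",P(-.012,.01))
rows([.559,.106,.12],tool(-.125,np.pi/4))
E
```

```text
time: 12.77
position: [0.5584, 0.1045, 0.0342]
tool_rot: [0.691, 0.613, 0.287, -0.254]
ft_force: [-0.4, -1.1, 0.3]
grip_width: 0.0499
grip_force: 25.0
corner [ 0.5525459  -0.23724287] final [ 0.53203477 -0.20128047] set [ 0.5063976  -0.15052877]
shift [ 0.772  0.006 -0.745] turn [-0.002 -0.     0.002] pos [0.5584 0.1045 0.0342] t 12.77
```

```bash
python3 -m inch '[0.35,0,-0.35,0,0,0,0.77,0,-0.745,0,0,0,0.77,0,-0.745,0,0,0,0.77,0,-0.745,0,0,0]'|head -2; python3 -m inch '[-0.3,-0.1,-0.3,0,-1,0,-0.6,-0.2,-0.6,0,-1,0,-0.9,-0.3,-0.9,0,-1,0,-0.9,-0.3,-0.9,0,-1,0,-0.9,-0.3,-0.9,0,-1,0,-0.9,-0.3,-0.9,0,-1,0,-0.9,-0.3,-0.9,0,-1,0,-0.9,-0.3,-0.9,0,-1,0,-0.9,-0.3,-0.9,0,-1,0,-0.9,-0.3,-0.9,0,-1,0,-0.9,-0.3,-0.9,0,-1,0,-0.9,-0.3,-0.9,0,-1,0,-0.9,-0.3,-0.9,0,-1,0,-0.9,-0.3,-0.9,0,-1,0,-0.9,-0.3,-0.9,0,-1,0]';  python3 - <<'E'
from h import *
print(get_obs()["q"].round(2))
rows([.506,-.150,.09],tool(-.13,-np.pi/4))
E
```

```text
time: 13.1
position: [0.5593, 0.1055, 0.1212]
time: 14.35
position: [0.521, 0.0089, 0.1171]
tool_rot: [0.69, 0.615, -0.287, 0.252]
ft_force: [0.1, -0.4, -3.6]
grip_width: 0.0502
grip_force: 25.0
[ 0.17  0.78  1.68 -0.84  1.14  0.83]
shift [-1.176  0.049  1.646] turn [ 0.003 -0.002  0.008] pos [0.521  0.0089 0.1171] t 14.35
```

```bash
python3 -m inch '[-0.29,0.01,0.41,0,0,0,-0.588,0.025,0.823,0,0,0,-0.588,0.025,0.823,0,0,0]'|head -2; python3 -m inch '[-0.29,0.01,0.41,0,0,0,-0.588,0.025,0.823,0,0,0,-0.588,0.025,0.823,0,0,0,-0.588,0.025,0.823,0,0,0]'|sed -n 2,4p;  python3 - <<'E'
from h import *
print(get_obs()["q"].round(2))
rows([.506,-.150,.042],tool(-.13,-np.pi/4))
E
```

```text
time: 14.6
position: [0.5116, -0.0778, 0.1062]
position: [0.5054, -0.1543, 0.093]
tool_rot: [0.694, 0.611, -0.286, 0.252]
ft_force: [0.0, 0.5, -4.0]
[-0.13  0.79  1.81 -1.09  0.92  0.86]
shift [0.488 0.001 0.414] turn [ 0.001 -0.002  0.002] pos [ 0.5054 -0.1543  0.093 ] t 14.93
```

```bash
python3 -m inch '[0.24,0,0.21,0,0,0,0.47,0,0.42,0,0,0,0.47,0,0.42,0,0,0,0.47,0,0.42,0,0,0]'|sed -n 2,4p; python3 -m inch '[0.018,0,0.018,0,0,0,0.035,0,0.035,0,0,0,0.035,0,0.035,0,0,0]'|sed -n 2,4p; python3 - <<'E'
from h import *
im=camera("scene");cv2.imwrite("pics/s3.png",cv2.resize(im[140:260,120:270,::-1],None,fx=4,fy=4,interpolation=cv2.INTER_CUBIC))
E
```

```text
position: [0.5068, -0.148, 0.0425]
tool_rot: [0.691, 0.613, -0.287, 0.253]
ft_force: [-0.7, -0.2, -2.4]
position: [0.5081, -0.1481, 0.0399]
tool_rot: [0.692, 0.613, -0.285, 0.255]
ft_force: [0.7, -0.0, -3.2]
```

View pics/s3.png

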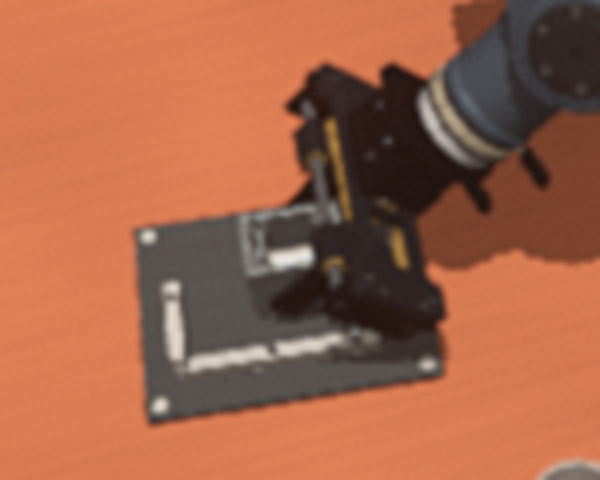

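The hollow sole now faces up (290,240) above the plate, clear of the rails. I'm lowering to contact.

```bash
python3 -m inch '[0.009,0,0.009,0,0,0,0.018,0,0.018,0,0,0,0.018,0,0.018,0,0,0]'|sed -n 2,4p; python3 -m inch '[0.009,0,0.009,0,0,0,0.018,0,0.018,0,0,0,0.018,0,0.018,0,0,0]'|sed -n 2,4p
```

```text
position: [0.5076, -0.1483, 0.037]
tool_rot: [0.691, 0.613, -0.286, 0.254]
ft_force: [0.6, -0.8, -3.4]
position: [0.5076, -0.1483, 0.0361]
tool_rot: [0.691, 0.613, -0.287, 0.255]
ft_force: [-0.6, 3.5, 4.4]
```

```bash
python3 -m inch '[-0.009,0,-0.009,0,0,0,-0.009,0,-0.009,0,0,0,-0.009,0,-0.009,0,0,0]' 66|tail -2; python3 -m inch '[0,0,-0.4,0,0,0,0,0,-0.8,0,0,0,0,0,-1,0,0,0,0,0,-1,0,0,0]'|sed -n 2,4p; python3 - <<'E'
from h import *
print(get_obs()["q"].round(2)); rows([.5076,-.148,.16],tool(-.13,0))
E
```

```text
grip_width: 0.0616
grip_force: 0.0
position: [0.5162, -0.0905, 0.0947]
tool_rot: [0.691, 0.613, -0.284, 0.256]
ft_force: [0.2, 0.3, 0.2]
[-0.    0.8   1.77 -1.    0.99  0.87]
shift [-1.091 -0.018 -0.064] turn [0.007 0.5   0.006] pos [ 0.5162 -0.0905  0.0947] t 16.65
```

```bash
python3 -m inch '[-0.3,0,-0.4,0,0,0,-0.7,0,-0.7,0,0.25,0,-1,0,-0.7,0,0.5,0,-1,0,-0.7,0,0.5,0,-1,0,-0.7,0,0.5,0,-1,0,-0.7,0,0.5,0,-1,0,-0.7,0,0.5,0,-1,0,-0.7,0,0.5,0,-1,0,-0.7,0,0.5,0]' 87|sed -n 1,3p; python3 - <<'E'
from h import *
camera("top"); c=get_calibration("top"); g=[.507,-.148,.034]
V=[(c,pick("top","heel_housing",proj(c,g)[0]))]
c2=get_calibration("wrist");camera("wrist");print(proj(c2,g)[0]); V2=[(c2,pick("wrist","heel_housing",proj(c2,g)[0]))]
P2=pick("wrist","strip_plate",proj(c2,[.517,-.162,.008])[0])
for v in (V,V2):
  if v[0][1] is not None: print(fit(v,g[0],g[1],[1.44],[.066,.05,.052],.008))
rows([.5076,-.148,.10],tool(-.13,0))
E
```

```text
time: 17.4
position: [0.5115, -0.1126, 0.1881]
tool_rot: [0.75, 0.661, 0.0, -0.0]
top heel_housing 0.79 [ 70. 199.  90. 218.] 234
[255.74136081 221.57250649]
wrist heel_housing 0.87 [231. 185. 286. 240.] 9
wrist strip_plate 0.85 [193. 134. 344. 300.] 8
(array([ 3.57659667e-01, -2.44935964e-03,  2.89797770e+00]), np.float64(3.504306220095694))
(array([ 0.50957779, -0.14790435,  1.47263135]), np.float64(0.5074678849614911))
shift [-0.5    0.011  1.099] turn [-0.001  0.     0.007] pos [ 0.5116 -0.1082  0.1879] t 17.65
```

```bash
python3 -m inch '[-0.51,0.01,0.3,0,0,0.003,-0.53,0.01,0.9,0,0,0.007,-0.53,0.01,0.9,0,0,0.007,-0.53,0.01,0.9,0,0,0.007]'|sed -n 2,4p; python3 - <<'E'
from h import *
rows([.508,-.150,.050],tool(-.13,0))
E
```

```text
position: [0.5055, -0.1493, 0.1136]
tool_rot: [0.752, 0.66, -0.001, -0.004]
ft_force: [-0.3, -0.3, 0.0]
shift [-0.007  0.038  0.795] turn [-0.005 -0.002 -0.   ] pos [ 0.5055 -0.1493  0.1136] t 17.98
```

```bash
python3 -m inch '[-0.01,0.04,0.4,-0.005,0,0,-0.01,0.04,0.7,-0.005,0,0,-0.01,0.04,0.79,-0.005,0,0,-0.01,0.04,0.79,-0.005,0,0]'|sed -n 2,4p;python3 -m inch '[0,0,0,0,0,0,0,0,0,0,0,0,0,0,0,0,0,0,0,0,0,0,0,0,0,0,0,0,0,0,0,0,0,0,0,0,0,0,0,0,0,0]' 40 20; python3 - <<'E'
from h import *
pc=np.array([.517,-.162]);w=-.13
F=pc+R.from_euler('z',w).apply([.02,-.037,0])[:2]
rows([*F,.052],tool(w,0))
E
```

```text
position: [0.5104, -0.1509, 0.0528]
tool_rot: [0.751, 0.66, 0.002, 0.001]
ft_force: [0.2, 0.6, 0.6]
time: 18.9
position: [0.5088, -0.1516, 0.0535]
tool_rot: [0.752, 0.66, 0.002, 0.001]
ft_force: [-3.5, -0.5, 5.4]
grip_width: 0.0499
grip_force: 20.0
shift [-0.578  0.369  0.019] turn [ 0.002 -0.001 -0.   ] pos [ 0.5088 -0.1516  0.0535] t 18.9
```

```bash
python3 -m inch '[0,0,-0.03,0,0,0,-0.2,0.1,-0.03,0,0,0,-0.4,0.25,-0.03,0,0,0,-0.51,0.30,-0.03,0,0,0,-0.51,0.30,-0.03,0,0,0]'|sed -n 2,4p;python3 -m inch '[-0.02,0.02,0.015,0,0,0,-0.04,0.04,0.025,0,0,0,-0.04,0.04,0.025,0,0,0]'|sed -n 2,4p;  python3 -m inch '[-0.02,0.02,0,0,0,0,-0.04,0.04,0,0,0,0,-0.04,0.04,0,0,0,0]'|sed -n 2,4p;  python3 - <<'E'
from h import *
pc=np.array([.517,-.162]);w=-.13
F=pc+R.from_euler('z',w).apply([.02,-.037,0])[:2]
rows([*F,.052],tool(w,0))
im=camera("scene");cv2.imwrite("pics/s4.png",cv2.resize(im[140:260,120:270,::-1],None,fx=4,fy=4,interpolation=cv2.INTER_CUBIC))
E
```

```text
position: [0.5306, -0.1981, 0.0556]
tool_rot: [0.753, 0.659, 0.003, 0.004]
ft_force: [0.2, -0.2, -3.1]
position: [0.5315, -0.1986, 0.0537]
tool_rot: [0.752, 0.659, 0.003, 0.002]
ft_force: [0.4, -0.6, -4.0]
position: [0.5318, -0.1993, 0.0538]
tool_rot: [0.752, 0.659, 0.002, -0.002]
ft_force: [-4.2, 7.4, 3.3]
shift [-0.024  0.006  0.022] turn [-0.    -0.004 -0.001] pos [ 0.5318 -0.1993  0.0538] t 19.82
```

View pics/s4.png

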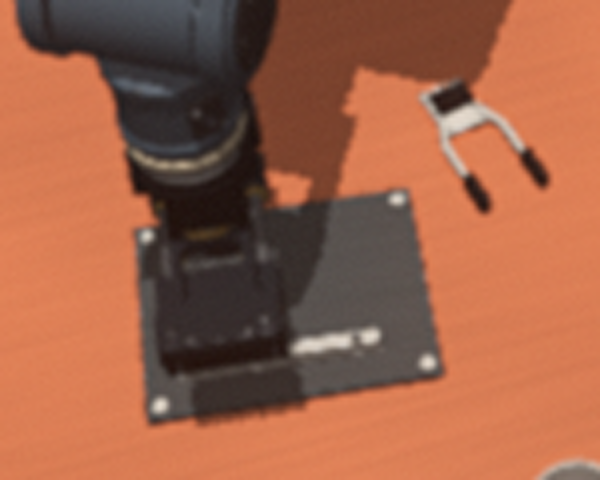

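```bash
python3 -m inch '[-0.02,0.0,0.01,0,0,0,-0.02,0.0,0.01,0,0,0,-0.02,0.03,0.01,0,0,0,-0.02,0.05,0.01,0,0,0,-0.02,0.05,0.01,0,0,0]'|sed -n 2,4p
```

```text
position: [0.532, -0.1997, 0.0537]
tool_rot: [0.752, 0.66, 0.0, -0.006]
ft_force: [-12.5, 8.9, 14.9]
```

```bash
python3 -m inch '[0,0,0,0,0,0,0,0,0,0,0,0,0,0,0,0,0,0,0,0,0,0,0,0]' 60|sed -n 2,6p; python3 -m inch '[0,-0.03,-0.2,0,0,0,0,-0.03,-0.6,0,0,0,0,-0.03,-1,0,0,0,0,-0.03,-1,0,0,0]'|sed -n 2,4p;python3 -m inch '[-0.9,0,-1,0,0,0,-0.9,0,-1,0,0,0,-0.9,0,-1,0,0,0,-0.9,0,-1,0,0,0]'|sed -n 2,4p; python3 - <<'E'
from h import *
for i,n in enumerate(["wrist","scene"]):
    c=get_calibration(n);im=camera(n)
    cv2.imwrite(f"pics/f{n}.png",im[:,:,::-1])
    u=proj(c,[.532,-.201,.034])[0];print(n,u)
    r=pick(n,"heel_housing",u);p=pick(n,"strip_plate",proj(c,[.517,-.162,.008])[0])
    if r is not None: print(fit([(c,r)],.532,-.201,[1.44],[.066,.05,.052],.008))
    if p is not None: print("plate",fit([(c,np.maximum(p,r) if r is not None else p)],.517,-.162,[-.13],[.16,.2,.008],0))
    if i==0:
        u=u.astype(int);print(u);cv2.imwrite("pics/fw.png",cv2.resize(im[max(0,u[1]-75):u[1]+75,max(0,u[0]-100):u[0]+100,::-1],None,fx=4,fy=4,interpolation=cv2.INTER_CUBIC))
E
```

```text
position: [0.536, -0.2026, 0.0529]
tool_rot: [0.752, 0.659, 0.002, -0.001]
ft_force: [-4.6, 3.8, 2.1]
grip_width: 0.059
grip_force: 2.6
position: [0.5399, -0.2071, 0.1393]
tool_rot: [0.752, 0.659, 0.005, 0.01]
ft_force: [0.6, -0.4, 0.3]
position: [0.5286, -0.2819, 0.2184]
tool_rot: [0.753, 0.658, 0.004, 0.01]
ft_force: [-0.4, 0.4, 0.6]
wrist [244.03430994 102.19878972]
wrist heel_housing 0.84 [218.  58. 273. 131.] 8
wrist strip_plate 0.96 [150.   1. 305. 158.] 12
(array([ 0.53353159, -0.19646567,  1.43166968]), np.float64(0.036489590511390925))
plate (array([ 0.51827718, -0.16141054, -0.12902721]), np.float64(0.017022142943544608))
[244 102]
scene [176.88402357 217.24761362]
scene heel_housing 0.91 [164. 203. 193. 228.] 3
scene strip_plate 0.59 [153. 188. 227. 246.] 3
(array([ 0.53041647, -0.19584925,  1.4971509 ]), np.float64(0.13734505296371421))
plate (array([ 0.51655104, -0.16104302, -0.13340247]), np.float64(0.022919055077424876))
```

View pics/fw.png

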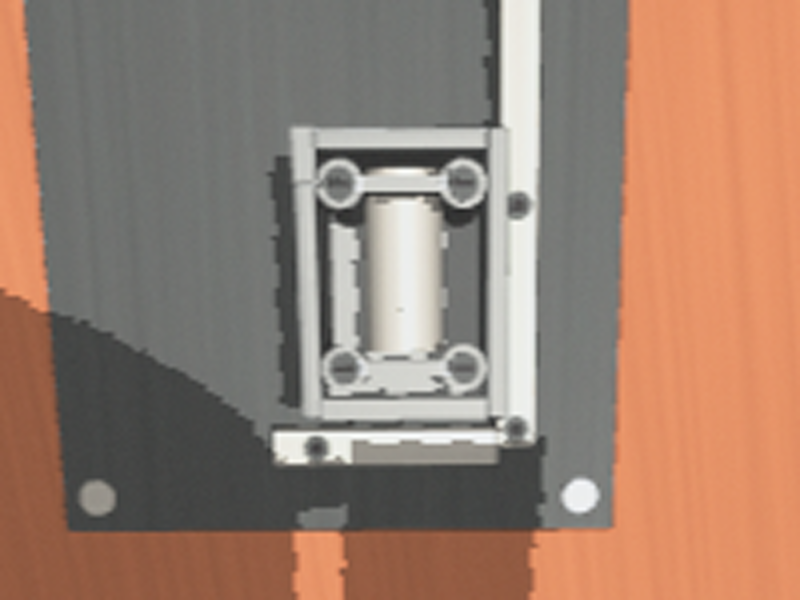

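The sole with four posts faces up, and the right cheek sits at the long rail. A gap of about 4 mm remains at the short rail (crop rows 415–430). I'll push the +y end with closed fingers.

```bash
python3 -m inch '[1,0,0,0,0,0,1,0,0,0,0,0,1,0,0,0,0,0]' 0 10|sed -n 2,3p; python3 - <<'E'
from h import *
rows([.5408,-.1432,.12],tool(-.129,0)); rows([.5408,-.1432,.042],tool(-.129,0))
E
```

```text
position: [0.5346, -0.1893, 0.2114]
tool_rot: [0.75, 0.661, 0.003, -0.001]
shift [0.573 0.002 1.147] turn [ 0.001 -0.004  0.002] pos [ 0.5346 -0.1893  0.2114] t 21.83
shift [ 0.567 -0.     2.122] turn [ 0.001 -0.004  0.002] pos [ 0.5346 -0.1893  0.2114] t 21.83
```

```bash
python3 -m inch '[0.57,0,0.4,0,0,0,0.57,0,0.9,0,0,0,0.57,0,0.9,0,0,0,0.57,0,0.9,0,0,0]'|sed -n 2,3p; python3 -m inch '[0,0,0.5,0,0,0,0,0,0.9,0,0,0,0,0,0.9,0,0,0,0,0,0.9,0,0,0]'|sed -n 2,5p;python3 - <<'E'
from h import *
rows([.5408,-.1432,.042],tool(-.129,0))
E
```

```text
position: [0.5401, -0.1494, 0.1379]
tool_rot: [0.751, 0.66, 0.001, -0.001]
position: [0.5429, -0.1526, 0.069]
tool_rot: [0.752, 0.659, 0.002, 0.002]
ft_force: [0.4, 1.2, 0.5]
grip_width: 0.0017
shift [ 0.112 -0.044  0.338] turn [ 0.004 -0.001 -0.002] pos [ 0.5429 -0.1526  0.069 ] t 22.5
```

```bash
python3 -m inch '[0.13,-0.04,0,0,0,0,0.13,-0.04,0.1,0,0,0,0.13,-0.04,0.33,0,0,0,0.13,-0.04,0.33,0,0,0]'|sed -n 2,4p; python3 -m inch '[-0.05,0,0,0,0,0,-0.1,0,0,0,0,0,-0.1,0,0,0,0,0]'|sed -n 2,4p
```

```text
position: [0.5413, -0.1406, 0.0427]
tool_rot: [0.752, 0.659, 0.003, 0.003]
ft_force: [-0.4, 0.3, 0.1]
position: [0.5415, -0.1503, 0.0441]
tool_rot: [0.752, 0.659, 0.003, 0.004]
ft_force: [0.5, 0.4, 0.4]
```

```bash
python3 -m inch '[-0.025,0,0,0,0,0,-0.05,0,0,0,0,0,-0.05,0,0,0,0,0]'|sed -n 2,4p; python3 -m inch '[-0.02,0,0,0,0,0,-0.03,0,0,0,0,0,-0.03,0,0,0,0,0]'|sed -n 2,4p
```

```text
position: [0.5403, -0.1535, 0.0432]
tool_rot: [0.752, 0.659, 0.003, 0.003]
ft_force: [0.2, 0.4, -0.4]
position: [0.54, -0.1548, 0.0431]
tool_rot: [0.752, 0.659, 0.003, 0.003]
ft_force: [1.5, 3.3, 2.9]
```

Contact is starting. I'm pushing on in small steps.

```bash
for i in 1; do python3 -m inch '[-0.015,0,0,0,0,0,-0.03,0,0,0,0,0,-0.03,0,0,0,0,0]'|sed -n 2,4p; python3 -m inch '[-0.015,0,0,0,0,0,-0.03,0,0,0,0,0,-0.03,0,0,0,0,0]'|sed -n 2,4p; done; python3 - <<'E'
from h import *
c=get_calibration("wrist");camera("wrist")
for t in ["heel_housing"]: r=pick("wrist",t,proj(c,[.532,-.201,.034])[0])
E
```

```text
position: [0.5394, -0.157, 0.043]
tool_rot: [0.752, 0.659, 0.003, 0.003]
ft_force: [0.3, 5.0, 2.9]
position: [0.5391, -0.1586, 0.043]
tool_rot: [0.752, 0.659, 0.004, 0.002]
ft_force: [1.9, 8.0, 4.7]
```

```bash
python3 -m inch '[-0.01,0,0,0,0,0,-0.025,0,0,0,0,0,-0.025,0,0,0,0,0]'|sed -n 2,4p; python3 -m inch '[-0.01,0,0,0,0,0,-0.025,0,0,0,0,0,-0.025,0,0,0,0,0]'|sed -n 2,4p
```

```text
position: [0.5391, -0.1587, 0.0432]
tool_rot: [0.752, 0.659, 0.004, 0.001]
ft_force: [3.7, 13.7, 6.8]
position: [0.539, -0.1589, 0.0434]
tool_rot: [0.753, 0.658, 0.005, 0.0]
ft_force: [5.7, 20.6, 8.5]
```

```bash
python3 -m inch '[0.15,0,0,0,0,0,0.2,0,-0.4,0,0,0,0.2,0,-0.8,0,0,0,0.2,0,-0.8,0,0,0]'|sed -n 2,3p; python3 - <<'E'
from h import *
rows([.4758,-.1932,.105],tool(-.129,0))
E
```

```text
position: [0.5432, -0.1495, 0.1112]
tool_rot: [0.751, 0.66, 0.004, 0.008]
shift [-0.65  -0.766  0.067] turn [ 0.011  0.002 -0.   ] pos [ 0.5432 -0.1495  0.1112] t 25.02
```

```bash
python3 -m inch '[-0.3,-0.38,0,0,0,0,-0.65,-0.77,0,0,0,0,-0.65,-0.77,0,0,0,0,-0.65,-0.77,0,0,0,0,-0.65,-0.77,0,0,0,0]'|sed -n 2,3p; python3 - <<'E'
from h import *
c=get_calibration("wrist");camera("wrist");
r=pick("wrist","heel_housing",proj(c,[.5333,-.2007,.034])[0])
if r is not None: print(fit([(c,r)],.5333,-.2007,[1.44],[.066,.05,.052],.008))
rows([.4758,-.1932,.043],tool(-.129,0))
E
```

```text
position: [0.4726, -0.1924, 0.1061]
tool_rot: [0.752, 0.659, 0.003, 0.003]
wrist heel_housing 0.79 [299. 163. 388. 231.] 16
(array([ 0.53245046, -0.20106442,  1.44980933]), np.float64(0.9759626174628873))
shift [-0.014  0.026  0.789] turn [ 0.006  0.    -0.001] pos [ 0.4733 -0.1917  0.1061] t 25.53
```

```bash
python3 -m inch '[-0.01,0.02,0.4,0,0,0,-0.01,0.02,0.79,0,0,0,-0.01,0.02,0.79,0,0,0,-0.01,0.02,0.79,0,0,0]'|sed -n 2,4p; python3 -m inch '[0,0.07,0,0,0,0,0,0.14,0,0,0,0,0,0.14,0,0,0,0]'|sed -n 2,4p;  python3 -m inch '[0,0.02,0,0,0,0,0,0.04,0,0,0,0,0,0.04,0,0,0,0]'|sed -n 2,4p
```

```text
position: [0.4739, -0.1914, 0.0416]
tool_rot: [0.751, 0.66, 0.002, 0.001]
ft_force: [0.2, -0.8, 0.6]
position: [0.4885, -0.1955, 0.0452]
tool_rot: [0.752, 0.66, 0.004, 0.006]
ft_force: [1.1, -0.7, -0.0]
position: [0.4893, -0.1949, 0.044]
tool_rot: [0.752, 0.659, 0.003, 0.004]
ft_force: [-0.4, 0.3, 0.0]
```

```bash
for i in 1; do python3 -m inch '[0,0.02,0,0,0,0,0,0.04,0,0,0,0,0,0.04,0,0,0,0]'|sed -n 2,4p;  python3 -m inch '[0,0.015,0,0,0,0,0,0.03,0,0,0,0,0,0.03,0,0,0,0]'|sed -n 2,4p; python3 -m inch '[0,0.015,0,0,0,0,0,0.03,0,0,0,0,0,0.03,0,0,0,0]'|sed -n 2,4p; done
```

```text
position: [0.4921, -0.1952, 0.0433]
tool_rot: [0.752, 0.659, 0.003, 0.003]
ft_force: [-0.3, -0.6, -0.2]
position: [0.4935, -0.1951, 0.0431]
tool_rot: [0.752, 0.659, 0.002, 0.002]
ft_force: [-2.6, -0.9, 0.9]
position: [0.4942, -0.1949, 0.0432]
tool_rot: [0.752, 0.66, 0.002, 0.0]
ft_force: [-7.6, -0.8, 5.1]
```

```bash
python3 -m inch '[0,0.015,0,0,0,0,0,0.03,0,0,0,0,0,0.03,0,0,0,0]'|sed -n 2,4p; python3 -m inch '[0,0.01,0,0,0,0,0,0.02,0,0,0,0,0,0.02,0,0,0,0]'|sed -n 2,4p;
```

```text
position: [0.4944, -0.1948, 0.0434]
tool_rot: [0.751, 0.66, 0.001, -0.001]
ft_force: [-12.5, -3.4, 10.3]
position: [0.4945, -0.1948, 0.0434]
tool_rot: [0.751, 0.66, -0.0, -0.003]
ft_force: [-15.7, -4.5, 12.4]
```

It's firm against the long rail. I'm backing off, rising and taking the last look.

```bash
python3 -m inch '[0,-0.2,0,0,0,0,0,-0.3,-0.3,0,0,0,0,-0.3,-1,0,0,0,0,-0.3,-1,0,0,0]'|sed -n 2,3p;python3 -m inch '[-1,0.5,-1,0,0,0,-1,0.5,-1,0,0,0,-1,0.5,-1,0,0,0,-1,0.5,-1,0,0,0]'|sed -n 1,3p; python3 - <<'E'
from h import *
n="wrist";c=get_calibration(n);im=camera(n)
u=proj(c,[.533,-.201,.034])[0]
r=pick(n,"heel_housing",u);p=pick(n,"strip_plate",proj(c,[.517,-.162,.008])[0])
h=fit([(c,r)],.533,-.201,[1.44],[.066,.05,.052],.008)
P=fit([(c,np.maximum(p,r))],.517,-.162,[-.13],[.16,.2,.008],0)
d=R.from_euler('z',-P[0][2]).apply([h[0][0]-P[0][0],h[0][1]-P[0][1],0])
print(h,P,"in plate",d,h[0][2]-P[0][2]-np.pi/2)
u=u.astype(int);cv2.imwrite("pics/fw2.png",cv2.resize(im[max(0,u[1]-75):u[1]+75,max(0,u[0]-100):u[0]+100,::-1],None,fx=4,fy=4,interpolation=cv2.INTER_CUBIC))
E
```

```text
position: [0.4774, -0.1939, 0.1263]
tool_rot: [0.752, 0.659, 0.004, 0.005]
time: 28.28
position: [0.5105, -0.2856, 0.2097]
tool_rot: [0.753, 0.658, 0.004, 0.013]
wrist heel_housing 0.74 [234.  56. 292. 128.] 3
wrist strip_plate 0.6 [165.   0. 321. 155.] 18
(array([ 0.53280264, -0.20119338,  1.44205229]), np.float64(0.018285475777151693)) (array([ 0.51827907, -0.16158245, -0.13525938]), np.float64(0.014104492592070588)) in plate [ 0.01973234 -0.03729067  0.        ] 0.006515346087398122
```

View pics/fw2.png

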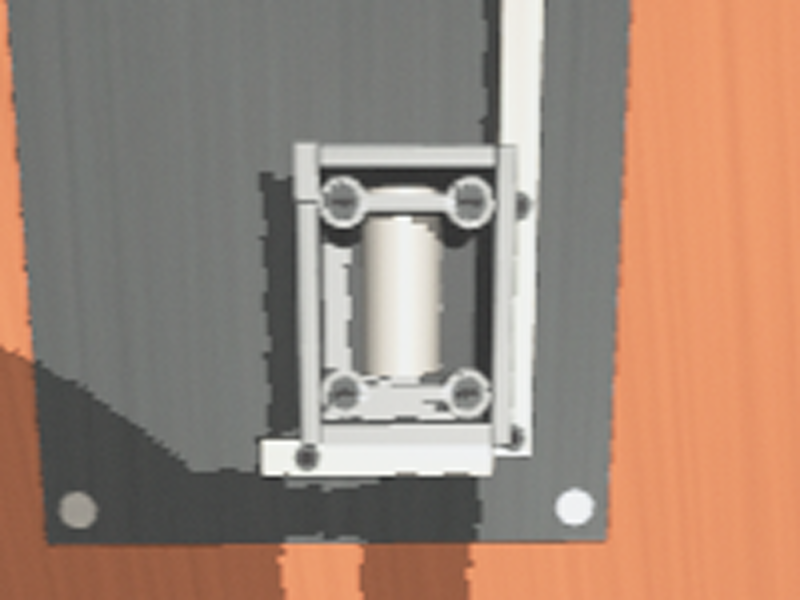

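The housing lies sole up with no gap left at either rail: fitted at (19.7, -37.3) mm on the plate, against (20, -37) wanted. I'm handing in.

```bash
python3 -c "
from rig import *
print(hand_in())"
```

```text
the job is handed in; nothing more can be done
None
```

Handed in at about 28 s: the housing went over in two quarter turns, set down on its front end and released in between, and now lies sole up on the plate, flush against both rails to within about 0.5 mm by the last camera fit.

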